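# Dispose of a spent battery pack in the pedal bin

### The arm

A 7-joint arm with a two-finger parallel gripper is mounted at the origin on the work surface. World frame = base frame: x ahead of the robot, y to its left, z up, the work surface at z = 0. Lengths are in mm, angles in rad, forces in N, time in s.
With the tool pointing down it reaches from about 425 to 825 mm from the base axis. Payload 3.6 kg.
Tool frame: the origin (TCP) lies between the finger pads; the fingertips stand ahead of it and the grasp point (between the pads) lies 2 mm behind it (arm.tcp_to_tips is the x of the fingertips in the tool frame, in mm); x points along the fingers, y is the direction in which the jaws open and shut, and the axes are right-handed (so a half turn about x gives the same grasp; the last joint's range is limited). The gripper opens to 93 mm and grips with 3 to 60 N. Pads are 15 mm wide; open, the fingers measure 128 mm over their backs; the gripper's body (75 mm by 188 mm) begins 65 mm behind the grasp point.
Start: joints at [1.232, 0.615, -0.013, 1.423, 0.008, 1.103, -0.04], TCP at [199.413, -618.625, 235.64] pointing down, gripper open.
Joint ranges: [-3.12, 3.12], [-0.3, 2.06], [-1.34, 1.32], [0.26, 2.42], [-1.36, 4.5], [0.01, 1.98], [-2.84, 2.84]. Speed limits (rad/s): [2.79, 2.79, 3.14, 3.14, 3.14, 3.14, 3.14].

### API

Orientations are given as a unit quaternion [w, x, y, z].
In Python, from rig import arm, eyes, ticket, finder gives the robot as it stands.
- The arm moves only by the tool send_rows, never from a script. Its argument "plan" is a list of rows, each a list of 7 numbers: the shift along the tool's x, y, z in m, then the turn, a rotation vector about the tool's x, y, z in degrees, then the gripper command: -1 is shut, 1 is fully open, values between are in proportion. In form: [[dx, dy, dz, rx, ry, rz, gripper], ...]. A call has 1 to 5 rows; each row is the pose to reach, as a shift and turn from the pose commanded when the call began, along the tool's axes at that moment; what a row does not reach only later rows make up. A row lasts 1/12 s, in which the tool goes at most 41.7 mm and 7.16 degrees, less where a joint would pass 70% of its speed; a pose out of reach is approached as far as the arm can. A call with a gripper value outside its range is refused whole. The fingers move at their own pace and stop on an object; the grip force is fixed at half the most. Time passes only in rows, so rows that repeat a pose let the fingers close. It gives the time, the measured TCP pose, the force and the opening at its end, in the units of the state.
- arm.observe(): the state, without advancing time (a new reading comes with each control period).
- eyes.camera(name): name is "scene" or "side" or "wrist"; returns (picture, depth): 384x512x3 uint8, blue, green, red; 384x512 float32, mm along the optical axis (not along the pixel's ray), 0 where there is no reading.
- eyes.camera_params(name): a dict with "camera_matrix" (3x3 intrinsics, pixels), "k1" (the pictures are not rectified: a ray, as slopes to the right and down, at radius r is drawn at 1 + k1 r^2 times it, then the intrinsics apply), "xyz" and "attitude" of the camera in the world; the wrist camera has in their place "hand_eye" (4x4, takes a point from camera to tool coordinates, whose origin is the TCP and whose axes are the tool frame's). Camera axes: x right, y down, z forward; pixel columns grow to the right and rows downward; lengths in mm; the calibration is good to about 2 mm. A picture is of the moment at which its call begins: read the wrist's pose just before it. camera_params takes no time and is no camera call.
- ticket.sign_off(): hands the job in, once; it reports no verdict.
Trained networks look in the newest picture that a camera, given by its name, has taken for a name from the list of things; names that differ only in an ending like _2 or _b are one class to them, and where a whole thing is asked for, a point or a joint stands for the part that bears it (a point fixed in the world has none). Each returns a list of dicts, best first, with "p" (0 to 1); they miss things now and then, are a little off and sometimes report something else, mostly with a low value. They report only what shows in the picture. A call takes as long as a camera call. They do not tell look-alikes from the thing itself.
- finder.recognise(camera, target): "extent" ([left, top, width, height] as shares, 0 to 1, of the picture: columns of its width, rows of its height, round what is visible of it).
- finder.trace(camera, target): "region" (384x512 bool, what is visible of it) and "extent" ([left, top, width, height] as shares, 0 to 1, of the picture: columns of its width, rows of its height, round what is visible of it).
- finder.spot_point(camera, target): "centre" ([column, row] as shares, 0 to 1, of the picture: columns of its width, rows of its height: a listed point, or the origin of a listed thing).
The state is a dict: "time": time; "joints": joint angles; "qd": joint speeds; "joint_torque": joint torques, N m; "position": TCP position; "eef_rot": TCP orientation; "wrist_force": force on the tool from outside, world axes, zero at the start; "torque": the same for the moment, N m; "grip_width": finger opening in mm.
Only numpy, scipy, OpenCV 4.12 (cv2) and the standard library are available. Lean on these libraries where they do the work, as an engineer would, in place of code of your own. Each camera call takes 0.05 s, during which the arm holds its last target. There are 200 camera calls.

### The job

The spent battery pack (the one with the red top) has to go into the pedal bin. Set the yellow hold-down weight on the pedal and let go, so that the lid stays wide open by itself; lower the red pack into the bin without dropping it; then take hold of the weight and raise it slowly so that the pedal eases back up and the lid closes gently without slamming, and stand the weight back on its blue mat. Leave the charged (green) pack, the screwdriver and the spanner where they are.

Things in the scene. Friction and masses are not known exactly. Their poses are not given: they have to be found in the camera images.
- bin_floor (a point): Centre of the inner floor of the pedal bin, 55 mm above the table. The bin is a square dark-grey bin fixed to the table, 190 x 190 mm outside, 180 x 180 mm inside (5 mm walls), rim 170 mm above the table, open to the top under its lid. Axes: z up; -x points out of the front of the bin, towards the pedal; the lid is hinged along the back (+x) rim.
- pedal_top (a point): Centre of the upper face of the pedal tread, a black ribbed rubber plate 90 (bin's x) x 110 (bin's y) x 10 mm with a yellow front edge, sticking out of the bin's front, 174 mm ahead of the bin's centre. At rest it is 68 mm above the table, its outer end sloping up 0.13 rad; pressed, 22 mm above the table, sloping down 0.13 rad. It moves almost straight down, 45 mm.
- pedal (a joint): Angle of the pedal, rad: 0 at rest (up), 0.26 fully pressed. It pivots inside the bin. A spring and the lid's weight push it up: pressing it takes about 4 N at first, about 2 N fully down. The yellow weight standing near the middle of the tread holds it fully down. Let go, it flies up and the lid slams.
- lid (a joint): Angle of the lid, an aluminium plate 198 x 196 x 10 mm with a red square, rad: 0 closed, 1.45 fully open (standing almost upright along the back rim, up to 375 mm above the table). Linked to the pedal: it turns 5.6 times the pedal's angle. It closes gently if the tread rises no faster than 60 mm/s; falling at over 4 rad/s (tread about 120 mm/s) it slams.
- weight_center (a point): Centre of the hold-down weight (35 mm above its underside; the weight is 70 mm high, about 0.9 kg). A yellow steel base 80 x 60 x 20 mm with an upright black handle bar on top, 60 mm long (along its x), 18 mm thick (along its y), from 20 to 70 mm above the underside. It starts standing on the blue mat. z up.
- mat_top (a point): Centre of the upper face of the blue mat, 130 x 110 x 4 mm, fixed to the table: the weight's home.
- spent_center (a point): Centre of the spent battery pack (40 mm above its underside; 80 mm high, about 0.55 kg): a black body 100 (x) x 62 (y) x 45 mm high carrying a red block 75 (x) x 36 (y) mm, from 45 to 80 mm above the underside, and a red band near the foot. It starts on a fixed plywood board 150 x 220 x 8 mm, beside the charged pack. z up.
- charged_center (a point): Centre of the charged battery pack: same shape as the spent one but with a green block and band. It stands on the same board, the two about 115 mm apart centre to centre. To be left alone.
- driver_grip (a point): Middle of the red handle of a screwdriver lying on the table. To be left alone.
- spanner_grip (a point): Middle of the handle of a steel spanner lying on the table. To be left alone.
There are look-alikes about, which are no part of the job. What is shaped like the part that bears spent_center but pink or turquoise is not meant.

How it is judged (in metres and radians):
On the way, in this order (a step that is already met when the one before it is completed fails the run):
1. the weight stands released on the pedal and holds the lid wide open (value of joint lid above 1.3 rad and contact force between weight and pedal above 1 N and contact force between each of weight, pedal and the fingers below 0.1 N), for 0.3 s.
2. the red pack lies released inside the bin, the lid still open (x of spent_center in the frame of bin_floor between -0.08 and 0.08 m and y of spent_center in the frame of bin_floor between -0.08 and 0.08 m and z of spent_center in the frame of bin_floor between 0 and 0.07 m and contact force between spent and the fingers below 0.1 N and value of joint lid above 1.2 rad and linear speed of spent below 0.05 m/s), for 0.2 s.
3. the pedal is back up and the lid closed (value of joint lid below 0.06 rad), for 0.2 s.
At the end, for the whole second after the job is handed in: The red pack is at rest inside the bin, the lid is closed (under 0.06 rad), the weight stands upright and at rest on the blue mat with its centre within 40 mm of the mat's centre, and the charged pack is within 30 mm of where it was (x of spent_center in the frame of bin_floor between -0.08 and 0.08 m and y of spent_center in the frame of bin_floor between -0.08 and 0.08 m and z of spent_center in the frame of bin_floor between 0 and 0.07 m and value of joint lid below 0.06 rad and linear speed of each of spent, weight below 0.03 m/s and horizontal distance between weight_center and mat_top below 0.04 m and z of weight_center in the frame of mat_top below 0.042 m and angle between weight_center's own z axis and vertical below 0.12 rad and distance of charged_center from where it was at the start of the episode below 0.03 m); the robot touches nothing.
It fails at once if the lid slams: it falls faster than 4 rad/s (velocity of joint lid below -4 rad/s).
It fails at once if the red pack is dropped into the bin: it moves faster than 1 m/s (a fall of 50 mm) inside the bin (horizontal distance between spent_center and bin_floor below 0.09 m and z of spent_center in the frame of bin_floor below 0.11 m and linear speed of spent above 1 m/s).
It fails at once if the weight is tipped over (angle between weight_center's own z axis and vertical above 0.8 rad).
It fails at once if the charged pack, the screwdriver or the spanner is moved by more than 30 mm (distance of any of charged_center, driver_grip, spanner_grip from where it was at the start of the episode above 0.03 m).
It also fails if it takes over 72 s, if anything falls off the work surface, if the arm or the gripper's body presses on something with over 40 N, if the wrist force passes 120 N, or if a joint passes its speed limit or range.

## Working session

There is one attempt and no reset: what is moved stays moved. The work goes in short steps, Python scripts to look and compute and a tool call to move; the robot and the scene stay as the last step left them, time stands still between calls to the robot, and variables do not carry over. Pictures are saved under pics/ and viewed, about 8 in all and at most 12, crops included, and the job is handed in when it is done.

Besides the shell and the picture viewer there is one more tool, called after "Call:" by a JSON object that holds its "fn" and its "kwargs". send_rows: Moves the arm, as the interface text tells. Its arguments: {"type":"object","properties":{"plan":{"type":"array"}},"required":["plan"]}

```bash
mkdir -p pics; ls; cat > h.py <<'E'
import numpy as np, cv2
from scipy.spatial.transform import Rotation as R
from rig import arm, eyes, ticket, finder
def q2R(q): return R.from_quat([q[1],q[2],q[3],q[0]]).as_matrix()
def campose(n,p,s):
    if 'hand_eye' in p:
        H=np.array(p['hand_eye']); T=np.eye(4); T[:3,:3]=q2R(s['eef_rot']); T[:3,3]=s['position']; return T@H
    T=np.eye(4); a=np.array(p['attitude']); T[:3,:3]=q2R(a) if a.size==4 else a; T[:3,3]=p['xyz']; return T
def cloud(n,d,p,s):
    K=np.array(p['camera_matrix']); v,u=np.mgrid[:384,:512].astype(float)
    D=np.array([p['k1'],0,0,0,0.])
    xy=cv2.undistortPoints(np.stack([u.ravel(),v.ravel()],1)[:,None],K,D)[:,0].reshape(384,512,2)
    P=np.dstack([xy[...,0]*d,xy[...,1]*d,d]); T=campose(n,p,s)
    return P@T[:3,:3].T+T[:3,3]
def look(n):
    s=arm.observe(); im,d=eyes.camera(n); p=eyes.camera_params(n)
    return im,d,cloud(n,d,p,s),s
E
python3 - <<'E'
from h import *
print(arm.observe(),arm.tcp_to_tips)
for n in ['scene','side','wrist']: print(n,eyes.camera_params(n))
A=[]
for n in ['scene','side']:
    im,d,P,s=look(n); A.append(im); np.save(n+'P.npy',P); cv2.imwrite(n+'.png',im)
    for t in ['bin_floor','pedal_top','weight_center','mat_top','spent_center','charged_center','driver_grip','spanner_grip']:
        for r in finder.spot_point(n,t)[:3]:
            c=r['centre']; u,v=int(c[0]*512),int(c[1]*384); print(n,t,round(r['p'],2),u,v,P[min(v,383),min(u,511)].round())
cv2.imwrite('pics/a.png',cv2.resize(A[0],(800,600))); cv2.imwrite('pics/b.png',cv2.resize(A[1],(800,600)))
E
```

```text
pics
{'time': 0.0, 'joints': array([ 1.23246674,  0.6158969 , -0.0126039 ,  1.42484609,  0.00812807,
        1.10338708, -0.04038855]), 'qd': array([-8.29597695e-04, -9.72596590e-04,  2.08487277e-03, -1.57001420e-04,
        1.57281711e-04,  8.74505615e-04,  1.83724571e-05]), 'joint_torque': array([-1.75087644e-05, -4.58934546e+01,  2.08803336e-01, -1.65741044e+01,
       -6.11367426e-02,  2.05079484e-02,  2.40926074e-04]), 'position': array([ 199.1945373 , -617.96553659,  234.51313859]), 'eef_rot': array([-0.1089656 , -0.69836483, -0.11069471,  0.6986843 ]), 'wrist_force': array([-0.46677407,  0.24556219, -0.40286515]), 'torque': array([0.02625039, 0.00509313, 0.04105935]), 'grip_width': 93.10184757853743} 17.0
scene {'camera_matrix': array([[355.69363299,   0.        , 255.60231706],
       [  0.        , 355.69363299, 187.02147691],
       [  0.        ,   0.        ,   1.        ]]), 'k1': -0.0337126242808008, 'xyz': array([1187.05451095,  238.20066163,  707.95198926]), 'attitude': array([-0.23809834,  0.52516487,  0.74339082, -0.33894119])}
side {'camera_matrix': array([[368.999
[... 1042 characters left out ...]
60.  65.]
scene spent_center 0.8 216 140 [ 321. -207.   69.]
scene charged_center 0.71 142 173 [ 556. -330.   78.]
scene driver_grip 0.62 340 294 [723. 267.  26.]
scene spanner_grip 0.8 139 238 [ 721. -248.   10.]
side pedal_top 0.68 244 203 [478. -14.  70.]
side weight_center 0.96 331 170 [509. 322.  73.]
side mat_top 0.79 328 181 [508. 318.  24.]
side spent_center 0.77 162 206 [ 345. -232.   68.]
side spent_center 0.66 182 236 [ 510. -239.   87.]
side spent_center 0.65 245 176 [353.  69.  55.]
side charged_center 0.79 151 266 [ 560. -352.   87.]
side driver_grip 0.7 148 265 [ 554. -357.   88.]
side driver_grip 0.58 364 224 [729. 270.  26.]
side spanner_grip 0.56 213 309 [ 713. -260.    5.]
```

View pics/a.png

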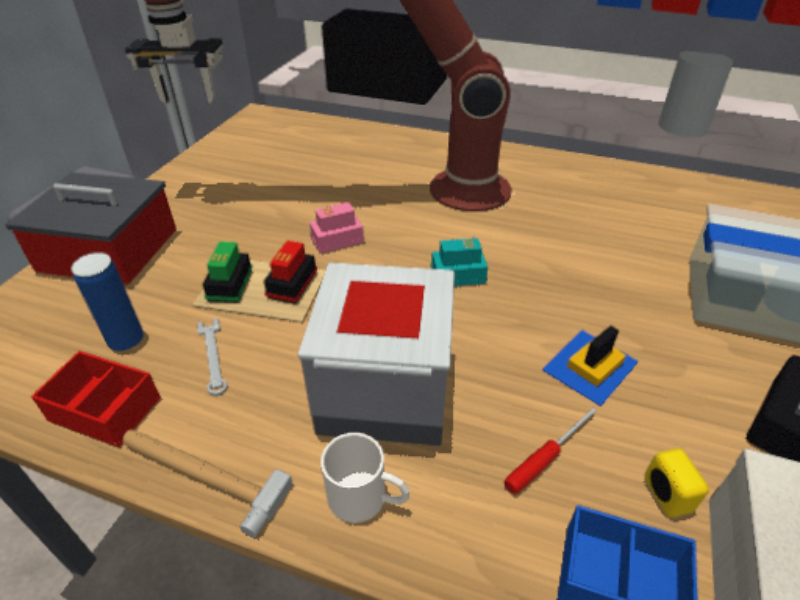

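View pics/b.png

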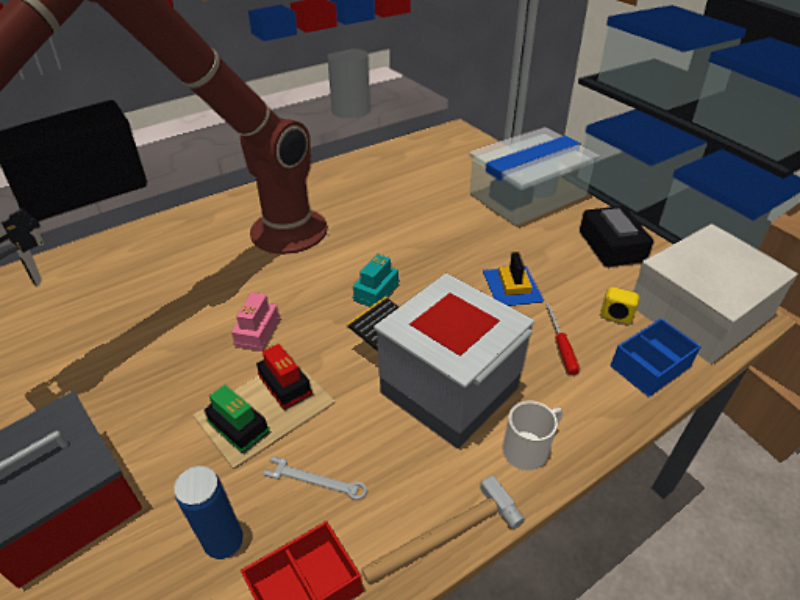

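Picture a (800x600): red-top pack at (290,262), green pack at (226,268), look-alikes pink (337,228) and turquoise (460,262), bin lid (385,310), weight on its mat (600,355). Picture b: red pack at (285,375), pedal (375,322), weight (515,275). The red-on-black pack is the one meant. Next I measure the poses.

```bash
python3 - <<'E'
from h import *
C={n:(cv2.imread(n+'.png'),np.load(n+'P.npy')) for n in ['scene','side']}
def rect(name,box,z,hsv=None):
    for n in ['scene','side','both']:
        Q=[]
        for m in (['scene','side'] if n=='both' else [n]):
            im,P=C[m]; H=cv2.cvtColor(im,cv2.COLOR_BGR2HSV)
            M=(P[...,0]>box[0])&(P[...,0]<box[1])&(P[...,1]>box[2])&(P[...,1]<box[3])&(P[...,2]>z[0])&(P[...,2]<z[1])
            if hsv: M&=cv2.inRange(H,np.array(hsv[0]),np.array(hsv[1]))>0
            Q.append(P[M])
        Q=np.vstack(Q)
        if len(Q)<8: print(name,n,len(Q)); continue
        r=cv2.minAreaRect(Q[:,:2].astype(np.float32)); print(name,n,len(Q),np.round(r[0],1),np.round(r[1],1),round(r[2],1),'zmed',np.median(Q[:,2]).round(1),'mean',Q[:,:2].mean(0).round(1))
rect('lid',(430,800,-150,200),(165,200))
rect('lidred',(430,800,-150,200),(165,200),((0,150,60),(8,255,255)))
rect('lidred2',(430,800,-150,200),(165,200),((172,150,60),(180,255,255)))
rect('handle',(420,620,230,420),(45,90))
rect('handletop',(420,620,230,420),(66,90))
rect('ybase',(420,620,230,420),(14,35),((20,120,60),(35,255,255)))
rect('mat',(400,640,200,440),(-4,14),((100,120,40),(130,255,255)))
rect('redtop',(430,600,-300,-150),(75,100))
rect('greentop',(430,640,-420,-290),(75,100))
rect('redbody',(430,600,-290,-150),(30,58))
rect('pedal',(380,560,-150,100),(50,95))
rect('teal',(280,430,0,150),(20,110))
E
```

```text
lid scene 6000 [662.2  23.8] [210.4 196.4] 13.2 zmed 180.2 mean [675.7  28.4]
lid side 4204 [661.6  23.5] [210.5 200.5] 14.2 zmed 179.7 mean [671.2  16.6]
lid both 10204 [661.7  24. ] [210.9 200.2] 13.8 zmed 180.0 mean [673.9  23.5]
lidred scene 1637 [655.5  22.4] [110.6 108.6] 13.7 zmed 181.1 mean [658.7  23.5]
lidred side 1177 [657.   23.4] [111.1 112.6] 13.3 zmed 180.9 mean [658.9  21.7]
lidred both 2814 [656.5  23.3] [112.2 112.6] 13.3 zmed 181.0 mean [658.8  22.8]
lidred2 scene 0
lidred2 side 0
lidred2 both 0
handle scene 229 [492.3 337.1] [18.3 59.4] 62.4 zmed 71.9 mean [498.6 336.2]
handle side 115 [494.6 337.6] [19.  61.8] 61.2 zmed 70.1 mean [499.  332.5]
handle both 344 [494.2 337.3] [20.4 62.4] 62.4 zmed 71.2 mean [498.8 335. ]
handletop scene 138 [491.9 336.6] [17.5 59.1] 61.8 zmed 74.5 mean [494.5 336.8]
handletop side 67 [493.5 338. ] [18.4 59.4] 59.2 zmed 73.4 mean [496.4 335.4]
handletop both 205 [493.  337.9] [20.4 59.9] 62.4 zmed 74.1 mean [495.1 336.3]
ybase scene 392 [494. 337.] [57.6 81. ] 60.6 zmed 24.5 mean [506.4 337.3]
ybase side 181 [492.7 336.3] [56.8 85.5]
[... 761 characters left out ...]
-349. ] [77.9 37.1] 15.4 zmed 87.3 mean [ 528.3 -348.1]
redbody scene 389 [ 483.4 -234.8] [102.6  62.2] 1.7 zmed 50.7 mean [ 503.2 -222.5]
redbody side 375 [ 484.8 -236.6] [101.   60.9] 3.3 zmed 50.3 mean [ 505.4 -245. ]
redbody both 764 [ 484.  -235.5] [102.5  63.1] 3.5 zmed 50.5 mean [ 504.3 -233.6]
pedal scene 0
pedal side 445 [483.9 -19.5] [ 83.9 112.1] 14.5 zmed 70.5 mean [474.2 -34.4]
pedal both 445 [483.9 -19.5] [ 83.9 112.1] 14.5 zmed 70.5 mean [474.2 -34.4]
teal scene 709 [343.8  59.4] [ 58.5 109. ] 14.1 zmed 54.5 mean [350.7  63.3]
teal side 558 [339.9  59.5] [ 62.  105.4] 25.7 zmed 48.9 mean [352.9  49.8]
teal both 1267 [339.   59.3] [ 64.7 105.5] 25.1 zmed 51.6 mean [351.7  57.3]
```

```bash
cat >> h.py <<'E'
def down(yaw):  # tool x down, tool y at world azimuth yaw (deg)
    y=np.array([np.cos(np.radians(yaw)),np.sin(np.radians(yaw)),0]); x=np.array([0,0,-1.]); return np.stack([x,y,np.cross(x,y)],1)
def plan(wps,step=36,rstep=6.0):
    """wps: list of (x,y,z,yaw,grip[,maxstep]); prints calls from the measured pose"""
    s=arm.observe(); p=np.array(s['position']); M=q2R(s['eef_rot']); rows=[]
    y0=np.degrees(np.arctan2(M[1,1],M[0,1])); c=np.array(p); cy=y0
    print('start',p.round(1),'yaw',round(y0,1),'down err',(M[:,0]-[0,0,-1]).round(3))
    for w in wps:
        st=w[5] if len(w)>5 else step; t=np.array(w[:3]); dy=(w[3]-cy+180)%360-180
        n=max(1,int(np.ceil(max(np.linalg.norm(t-c)/st,abs(dy)/rstep))))
        for k in range(1,n+1): rows.append((c+(t-c)*k/n,cy+dy*k/n,w[4]))
        c,cy=t,cy+dy
    first=True
    for i in range(0,len(rows),5):
        out=[]
        for q,yw,g in rows[i:i+5]:
            d=M.T@(q-p)/1000; rv=np.degrees(R.from_matrix(M.T@down(yw)).as_rotvec()) if True else 0
            out.append([*[float(v) for v in d.round(3)],*[float(v) for v in rv.round(1)],g])
        print(out); l=out[-1]; p=p+M@np.array(l[:3])*1000; M=M@R.from_rotvec(np.radians(l[3:6])).as_matrix()
E
python3 - <<'E'
from h import *
s=arm.observe(); print(q2R(s['eef_rot']).round(2))
plan([(430,-300,255,40,.3),(480,0,255,62,.3),(493,337,200,62,.3)],38)
im,_,_,_=look('side'); cv2.imwrite('pics/c.png',cv2.resize(im[190:300,110:260],None,fx=4,fy=4))
E
```

```text
[[ 0.    0.31 -0.95]
 [ 0.   -0.95 -0.31]
 [-1.   -0.   -0.  ]]
start [ 199.4 -618.6  235.6] yaw -72.1 down err [0. 0. 0.]
[[-0.001, -0.012, -0.017, -5.9, -0.0, 0.0, 0.3], [-0.002, -0.024, -0.033, -11.8, -0.0, 0.0, 0.3], [-0.003, -0.037, -0.05, -17.7, -0.0, 0.0, 0.3], [-0.004, -0.049, -0.067, -23.6, -0.0, 0.0, 0.3], [-0.005, -0.061, -0.083, -29.5, -0.0, 0.0, 0.3]]
[[-0.001, -0.002, -0.021, -5.9, -0.0, -0.0, 0.3], [-0.002, -0.005, -0.042, -11.8, -0.0, -0.0, 0.3], [-0.003, -0.007, -0.062, -17.7, -0.0, -0.0, 0.3], [-0.004, -0.01, -0.083, -23.6, -0.0, -0.0, 0.3], [-0.005, -0.012, -0.103, -29.5, -0.0, -0.0, 0.3]]
[[-0.001, 0.008, -0.019, -5.9, -0.0, -0.0, 0.3], [-0.002, 0.016, -0.038, -11.8, -0.0, -0.0, 0.3], [-0.003, 0.024, -0.058, -17.7, -0.0, -0.0, 0.3], [-0.004, 0.032, -0.077, -23.6, -0.0, -0.0, 0.3], [-0.005, 0.04, -0.096, -29.5, -0.0, -0.0, 0.3]]
[[-0.001, 0.016, -0.012, -5.9, -0.0, -0.0, 0.3], [-0.002, 0.033, -0.025, -11.8, -0.0, -0.0, 0.3], [-0.003, 0.049, -0.038, -17.7, -0.0, -0.0, 0.3], [-0.004, 0.065, -0.05, -23.6, -0.0, -0.0, 0.3], [-0.004, 0.08, -0.081, -26.1, -0.0, -0.0, 0.3]]
[[-0.0, 0.027, -0.021, -2.4, 0.0, -0.0, 0.3], [-0.0, 0.053, -0.041, -4.9, 0.0, -0.0, 0.3], [-0.0, 0.08, -0.062, -7.3, 0.0, -0.0, 0.3], [-0.0, 0.106, -0.083, -9.8, 0.0, -0.0, 0.3], [-0.0, 0.133, -0.104, -12.2, 0.0, -0.0, 0.3]]
[[-0.0, 0.03, -0.015, -2.4, 0.0, -0.0, 0.3], [-0.0, 0.061, -0.029, -4.9, 0.0, -0.0, 0.3], [-0.0, 0.091, -0.044, -7.3, 0.0, -0.0, 0.3], [0.006, 0.123, -0.065, -7.3, 0.0, -0.0, 0.3], [0.012, 0.154, -0.085, -7.3, 0.0, -0.0, 0.3]]
[[0.006, 0.034, -0.016, -0.0, 0.0, -0.0, 0.3], [0.012, 0.068, -0.033, -0.0, 0.0, -0.0, 0.3], [0.018, 0.101, -0.049, -0.0, 0.0, -0.0, 0.3], [0.024, 0.135, -0.065, -0.0, 0.0, -0.0, 0.3], [0.03, 0.169, -0.082, -0.0, 0.0, -0.0, 0.3]]
[[0.007, 0.033, -0.016, -0.0, 0.0, -0.0, 0.3], [0.013, 0.067, -0.032, -0.0, 0.0, -0.0, 0.3]]
```

View pics/c.png

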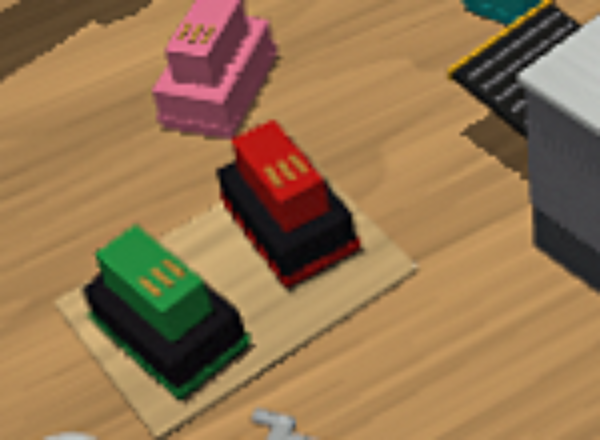

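The crop (4x) shows the red-on-black pack at (287,205) on the plywood board, green beside it at (165,310), a pink look-alike off the board at (215,70), and the pedal at (530,65). The spent pack is confirmed.

```bash
python3 - <<'E'
from h import *
plan([(430,-300,255,-4,.3),(480,0,255,55,.3),(493,337,140,62,.3)],38,6.6)
E
```

```text
start [ 199.4 -618.6  235.7] yaw -72.1 down err [0. 0. 0.]
[[-0.002, -0.021, -0.029, -6.2, -0.0, 0.0, 0.3], [-0.004, -0.042, -0.058, -12.4, -0.0, 0.0, 0.3], [-0.005, -0.063, -0.087, -18.6, -0.0, 0.0, 0.3], [-0.007, -0.085, -0.115, -24.8, -0.0, 0.0, 0.3], [-0.009, -0.106, -0.144, -31.0, -0.0, 0.0, 0.3]]
[[-0.002, -0.003, -0.036, -6.2, -0.0, -0.0, 0.3], [-0.003, -0.006, -0.071, -12.4, -0.0, -0.0, 0.3], [-0.005, -0.009, -0.107, -18.6, -0.0, -0.0, 0.3], [-0.007, -0.013, -0.142, -24.7, -0.0, -0.0, 0.3], [-0.009, -0.016, -0.178, -30.9, -0.0, -0.0, 0.3]]
[[-0.001, 0.016, -0.032, -6.2, -0.0, -0.0, 0.3], [-0.001, 0.015, -0.066, -12.8, -0.0, -0.0, 0.3], [-0.001, 0.015, -0.1, -19.3, -0.0, -0.0, 0.3], [-0.001, 0.014, -0.134, -25.9, -0.0, -0.0, 0.3], [-0.001, 0.014, -0.167, -32.5, -0.0, -0.0, 0.3]]
[[-0.0, 0.018, -0.029, -6.5, -0.0, -0.0, 0.3], [-0.0, 0.036, -0.058, -13.1, -0.0, -0.0, 0.3], [-0.0, 0.053, -0.087, -19.6, -0.0, -0.0, 0.3], [-0.0, 0.071, -0.115, -26.2, -0.0, -0.0, 0.3], [-0.0, 0.089, -0.144, -32.7, -0.0, -0.0, 0.3]]
[[0.011, 0.028, -0.019, -0.7, 0.0, -0.0, 0.3], [0.023, 0.057, -0.037, -1.4, 0.0, -0.0, 0.3], [0.034, 0.085, -0.055, -2.1, 0.0, -0.0, 0.3], [0.046, 0.113, -0.073, -2.8, 0.0, -0.0, 0.3], [0.057, 0.142, -0.092, -3.5, 0.0, -0.0, 0.3]]
[[0.012, 0.029, -0.016, -0.7, 0.0, -0.0, 0.3], [0.023, 0.058, -0.033, -1.4, 0.0, -0.0, 0.3], [0.035, 0.088, -0.049, -2.1, 0.0, -0.0, 0.3], [0.046, 0.117, -0.066, -2.8, 0.0, -0.0, 0.3], [0.058, 0.147, -0.082, -3.5, 0.0, -0.0, 0.3]]
```

Call:
{"fn": "send_rows", "kwargs": {"plan": [[-0.002,-0.021,-0.029,-6.2,0,0,0.3],[-0.004,-0.042,-0.058,-12.4,0,0,0.3],[-0.005,-0.063,-0.087,-18.6,0,0,0.3],[-0.007,-0.085,-0.115,-24.8,0,0,0.3],[-0.009,-0.106,-0.144,-31,0,0,0.3]]}}

```text
time: 1.37
position: [304.5, -472.1, 244.9]
eef_rot: [-0.294, -0.643, -0.294, 0.643]
wrist_force: [0.4, -0.3, -0.2]
grip_width: 64.4
```

Call:
{"fn": "send_rows", "kwargs": {"plan": [[-0.002,-0.003,-0.036,-6.2,0,0,0.3],[-0.003,-0.006,-0.071,-12.4,0,0,0.3],[-0.005,-0.009,-0.107,-18.6,0,0,0.3],[-0.007,-0.013,-0.142,-24.7,0,0,0.3],[-0.009,-0.016,-0.178,-30.9,0,0,0.3]]}}

```text
time: 1.78
position: [409.6, -327.7, 254.1]
eef_rot: [-0.455, -0.541, -0.454, 0.542]
wrist_force: [0.5, -0.1, -0.5]
grip_width: 60.8
```

Call:
{"fn": "send_rows", "kwargs": {"plan": [[-0.001,0.016,-0.032,-6.2,0,0,0.3],[-0.001,0.015,-0.066,-12.8,0,0,0.3],[-0.001,0.015,-0.1,-19.3,0,0,0.3],[-0.001,0.014,-0.134,-25.9,0,0,0.3],[-0.001,0.014,-0.167,-32.5,0,0,0.3]]}}

```text
time: 2.2
position: [452.5, -165.4, 255.0]
eef_rot: [0.588, 0.392, 0.588, -0.392]
wrist_force: [0.2, -0.2, 0.5]
grip_width: 60.2
```

Call:
{"fn": "send_rows", "kwargs": {"plan": [[0,0.018,-0.029,-6.5,0,0,0.3],[0,0.036,-0.058,-13.1,0,0,0.3],[0,0.053,-0.087,-19.6,0,0,0.3],[0,0.071,-0.115,-26.2,0,0,0.3],[0,0.089,-0.144,-32.7,0,0,0.3]]}}

```text
time: 2.62
position: [480.4, 1.0, 255.0]
eef_rot: [0.675, 0.211, 0.674, -0.211]
wrist_force: [1.4, 0.3, 0.1]
grip_width: 60.7
```

Call:
{"fn": "send_rows", "kwargs": {"plan": [[0.011,0.028,-0.019,-0.7,0,0,0.3],[0.023,0.057,-0.037,-1.4,0,0,0.3],[0.034,0.085,-0.055,-2.1,0,0,0.3],[0.046,0.113,-0.073,-2.8,0,0,0.3],[0.057,0.142,-0.092,-3.5,0,0,0.3]]}}

```text
time: 3.03
position: [486.6, 169.9, 197.2]
eef_rot: [0.681, 0.192, 0.68, -0.192]
wrist_force: [0.2, 0.5, -0.6]
grip_width: 60.3
```

Call:
{"fn": "send_rows", "kwargs": {"plan": [[0.012,0.029,-0.016,-0.7,0,0,0.3],[0.023,0.058,-0.033,-1.4,0,0,0.3],[0.035,0.088,-0.049,-2.1,0,0,0.3],[0.046,0.117,-0.066,-2.8,0,0,0.3],[0.058,0.147,-0.082,-3.5,0,0,0.3]]}}

```text
time: 3.45
position: [493.5, 338.7, 139.3]
eef_rot: [0.686, 0.171, 0.686, -0.171]
wrist_force: [0.3, -0.0, 0.5]
grip_width: 60.6
```

```bash
python3 - <<'E'
from h import *
im,d,P,s=look('wrist'); cv2.imwrite('pics/d.png',im)
def rect(n,z,hsv=None):
    M=(P[...,2]>z[0])&(P[...,2]<z[1])&(np.hypot(P[...,0]-493,P[...,1]-337)<90)
    if hsv: M&=cv2.inRange(cv2.cvtColor(im,cv2.COLOR_BGR2HSV),np.array(hsv[0]),np.array(hsv[1]))>0
    Q=P[M]; r=cv2.minAreaRect(Q[:,:2].astype(np.float32)); print(n,len(Q),np.round(r[0],1),np.round(r[1],1),round(r[2],1),np.median(Q[:,2]))
rect('handletop',(68,80)); rect('base',(16,32),((20,120,60),(35,255,255))); rect('mat',(-4,14),((100,120,40),(130,255,255)))
print(s['joints'].round(2)); plan([(493,337,50,62,.3)],20)
E
```

```text
handletop 2128 [490.4 340.9] [18.  58.9] 60.7 74.19586983414439
base 2746 [490.2 344.1] [54.1 75.4] 60.9 24.452246274995474
mat 7982 [492.4 337.6] [104.3 126.5] 65.5 4.378804877632604
[-0.27  0.71 -0.61  1.68  0.5   0.91 -0.  ]
start [490.7 347.4 137.6] yaw 62.5 down err [-0.003  0.009  0.   ]
[[0.017, -0.002, 0.001, 0.1, -0.4, -0.4, 0.3], [0.035, -0.003, 0.003, 0.2, -0.4, -0.4, 0.3], [0.052, -0.005, 0.004, 0.3, -0.4, -0.4, 0.3], [0.07, -0.007, 0.006, 0.4, -0.4, -0.4, 0.3], [0.087, -0.009, 0.007, 0.5, -0.4, -0.4, 0.3]]
```

View pics/d.png

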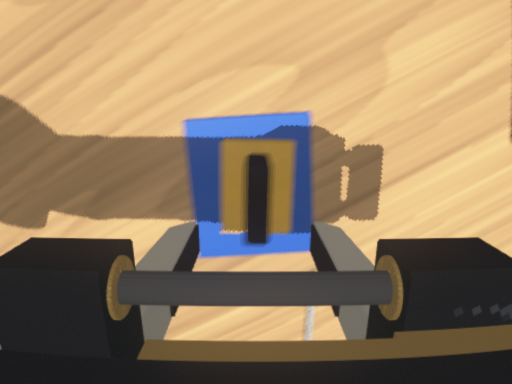

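The wrist picture shows the handle (258,198) centred between the open fingers; the arm was still settling, so I replan from the settled pose.

```bash
python3 - <<'E'
from h import *
im,d,P,s=look('wrist')
M=(P[...,2]>68)&(P[...,2]<80)&(np.hypot(P[...,0]-493,P[...,1]-337)<90)
Q=P[M]; r=cv2.minAreaRect(Q[:,:2].astype(np.float32)); print(len(Q),r); print(s['position'])
plan([(492.5,337.5,50,62,.3)],20)
E
```

```text
2123 ((490.2377014160156, 341.06890869140625), (18.01201629638672, 58.564693450927734), 60.70515823364258)
[490.65000761 347.37195446 137.5892165 ]
start [490.5 343.9 138.3] yaw 62.4 down err [-0.003  0.005  0.   ]
[[0.018, -0.001, 0.001, 0.1, -0.3, -0.2, 0.3], [0.035, -0.002, 0.002, 0.2, -0.3, -0.2, 0.3], [0.053, -0.003, 0.003, 0.3, -0.3, -0.2, 0.3], [0.071, -0.004, 0.004, 0.4, -0.3, -0.2, 0.3], [0.088, -0.005, 0.005, 0.4, -0.3, -0.2, 0.3]]
```

Call:
{"fn": "send_rows", "kwargs": {"plan": [[0.02,0,0,0,0,0,0.3],[0.04,0,0,0,0,0,0.3],[0.06,0,0,0,0,0,0.3],[0.075,0,0,0,0,0,0.3],[0.09,0,0,0,0,0,0.3]]}}

```text
time: 3.97
position: [493.9, 335.8, 48.9]
eef_rot: [0.686, 0.171, 0.686, -0.172]
wrist_force: [-1.0, -0.4, 0.5]
grip_width: 60.6
```

Call:
{"fn": "send_rows", "kwargs": {"plan": [[0,0,0,0,0,0,0.3],[0,0,0,0,0,0,0.3]]}}

```text
time: 4.13
position: [493.6, 336.1, 49.4]
eef_rot: [0.686, 0.171, 0.686, -0.172]
wrist_force: [0.2, 0.3, 0.2]
grip_width: 60.8
```

Call:
{"fn": "send_rows", "kwargs": {"plan": [[0,0,0,0,0,0,-1],[0,0,0,0,0,0,-1],[0,0,0,0,0,0,-1],[0,0,0,0,0,0,-1],[0,0,0,0,0,0,-1]]}}

```text
time: 4.55
position: [493.7, 337.3, 50.3]
eef_rot: [0.686, 0.172, 0.686, -0.171]
wrist_force: [-0.3, -0.7, -0.2]
grip_width: 31.9
```

Call:
{"fn": "send_rows", "kwargs": {"plan": [[0,0,0,0,0,0,-1],[-0.01,0,0,0,0,0,-1],[-0.03,0,0,0,0,0,-1],[-0.06,0,0,0,0,0,-1],[-0.09,0,0,0,0,0,-1]]}}

```text
time: 4.97
position: [491.6, 334.8, 138.2]
eef_rot: [0.684, 0.169, 0.688, -0.173]
wrist_force: [0.7, -0.7, -7.8]
grip_width: 17.6
```

```bash
python3 - <<'E'
from h import *
print(arm.observe()['grip_width'],arm.observe()['wrist_force'])
plan([(485,250,245,70,-1),(480,60,245,103.5,-1),(487,-18.5,170,103.5,-1,25)],34)
E
```

```text
17.629052935606243 [ 0.7295649  -0.69258162 -7.82149937]
start [491.6 334.8 138.2] yaw 62.0 down err [-0.006 -0.005  0.   ]
[[-0.021, -0.016, 0.007, -1.6, -0.2, 0.4, -1], [-0.043, -0.031, 0.013, -3.2, -0.2, 0.4, -1], [-0.064, -0.047, 0.02, -4.8, -0.2, 0.4, -1], [-0.085, -0.063, 0.027, -6.4, -0.2, 0.4, -1], [-0.106, -0.079, 0.034, -8.0, -0.2, 0.4, -1]]
[[-0.0, -0.03, 0.01, -5.6, 0.0, 0.0, -1], [-0.0, -0.06, 0.02, -11.2, 0.0, 0.0, -1], [-0.0, -0.09, 0.03, -16.8, 0.0, 0.0, -1], [-0.0, -0.12, 0.04, -22.4, 0.0, 0.0, -1], [-0.0, -0.15, 0.05, -27.9, 0.0, 0.0, -1]]
[[-0.0, -0.031, -0.005, -5.6, 0.0, 0.0, -1], [0.015, -0.047, -0.006, -5.6, 0.0, 0.0, -1], [0.03, -0.063, -0.007, -5.6, 0.0, 0.0, -1], [0.045, -0.078, -0.007, -5.6, 0.0, 0.0, -1], [0.06, -0.094, -0.008, -5.6, 0.0, 0.0, -1]]
[[0.015, -0.016, -0.002, -0.0, 0.0, 0.0, -1]]
```

Call:
{"fn": "send_rows", "kwargs": {"plan": [[-0.021,-0.016,0.007,-1.6,0,0,-1],[-0.043,-0.031,0.013,-3.2,0,0,-1],[-0.064,-0.047,0.02,-4.8,0,0,-1],[-0.085,-0.063,0.027,-6.4,0,0,-1],[-0.106,-0.079,0.034,-8.0,0,0,-1]]}}

```text
time: 5.38
position: [484.5, 249.0, 244.9]
eef_rot: [0.695, 0.121, 0.698, -0.124]
wrist_force: [-0.3, 0.2, -7.7]
grip_width: 17.6
```

Call:
{"fn": "send_rows", "kwargs": {"plan": [[0,-0.03,0.01,-5.6,0,0,-1],[0,-0.06,0.02,-11.2,0,0,-1],[0,-0.09,0.03,-16.8,0,0,-1],[0,-0.12,0.04,-22.4,0,0,-1],[0,-0.15,0.05,-28,0,0,-1]]}}

```text
time: 5.8
position: [479.7, 90.7, 244.4]
eef_rot: [0.704, -0.052, 0.707, 0.05]
wrist_force: [0.1, -0.9, -8.5]
grip_width: 18.3
```

Call:
{"fn": "send_rows", "kwargs": {"plan": [[0,-0.031,-0.005,-5.6,0,0,-1],[0.015,-0.047,-0.006,-5.6,0,0,-1],[0.03,-0.063,-0.007,-5.6,0,0,-1],[0.045,-0.078,-0.007,-5.6,0,0,-1],[0.06,-0.11,-0.01,-5.6,0,0,-1]]}}

```text
time: 6.22
position: [485.7, -14.0, 184.9]
eef_rot: [0.702, -0.084, 0.702, 0.087]
wrist_force: [1.8, 1.4, -8.7]
grip_width: 17.8
```

Call:
{"fn": "send_rows", "kwargs": {"plan": [[0,0,0,0,0,0,-1],[0,0,0,0,0,0,-1]]}}

```text
time: 6.38
position: [484.4, -21.1, 183.1]
eef_rot: [0.699, -0.082, 0.705, 0.081]
wrist_force: [0.4, 0.8, -8.6]
grip_width: 18.3
```

```bash
python3 - <<'E'
from h import *
im,d,P,s=look('side'); cv2.imwrite('pics/e.png',cv2.resize(im[90:290,110:360],None,fx=3,fy=3))
H=cv2.cvtColor(im,cv2.COLOR_BGR2HSV)
M=(cv2.inRange(H,np.array((20,120,60)),np.array((35,255,255)))>0)&(np.hypot(P[...,0]-487,P[...,1]+18)<90)&(P[...,2]>60)
Q=P[M]; print(len(Q),Q.min(0),Q.max(0),Q.mean(0)); print(np.percentile(Q[:,2],[5,25,50,75,95]).round(1))
# pedal
M=(np.hypot(P[...,0]-487,P[...,1]+18)<75)&(P[...,2]<95)&(P[...,2]>50); Q=P[M]; print('pedal',len(Q),cv2.minAreaRect(Q[:,:2].astype(np.float32)))
plan([(487,-18.5,110,103.5,-1)],20); print(s['wrist_force'])
E
```

```text
379 [446.42035292 -81.87976801  64.69612829] [528.49490723  22.64089101 281.18774326] [495.24894494 -33.43764295 147.29616348]
[ 75.3 137.  145.8 147.5 274.4]
pedal 333 ((472.25555419921875, -36.1795654296875), (75.64142608642578, 120.9736557006836), 36.12077331542969)
start [485.4 -18.4 184.3] yaw 103.4 down err [-0.005 -0.     0.   ]
[[0.019, -0.0, 0.0, -0.0, -0.3, -0.0, -1], [0.037, -0.0, 0.001, -0.0, -0.3, -0.0, -1], [0.056, -0.0, 0.001, -0.1, -0.3, -0.0, -1], [0.074, -0.0, 0.002, -0.1, -0.3, -0.0, -1]]
[ 0.38924397  0.84823467 -8.60842371]
```

View pics/e.png

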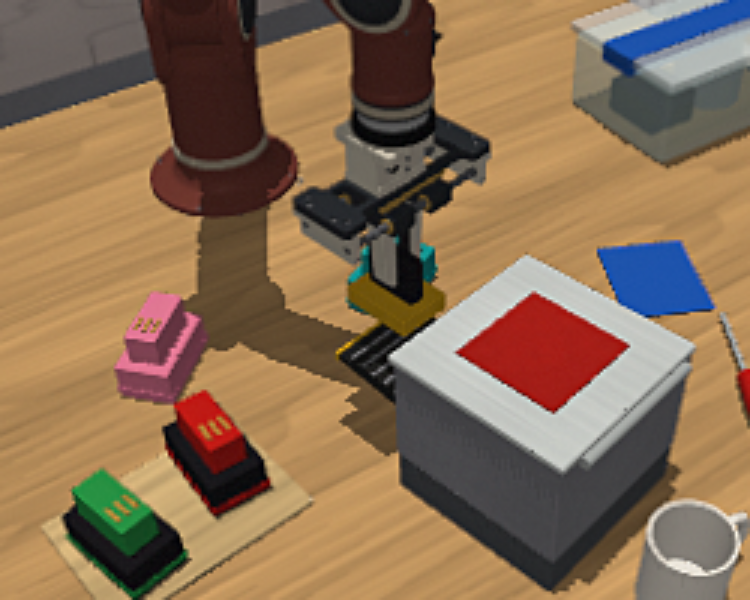

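The picture (3x crop) shows the weight held level at (395,300) above the tread (380,350), centred and aligned with the bin. Depth puts its underside about 57 mm below the TCP. Now I press the pedal, tilting to match the tread's slope at the end.

Call:
{"fn": "send_rows", "kwargs": {"plan": [[0.02,0,0.002,0,0,0,-1],[0.04,0,0.002,0,0,0,-1],[0.05,0,0.002,0,0,0,-1],[0.057,0,0.001,0,-1,0,-1],[0.064,0,0,0,-2,0,-1]]}}

```text
time: 6.85
position: [486.4, -16.2, 121.4]
eef_rot: [0.714, -0.082, 0.69, 0.085]
wrist_force: [-1.4, -0.6, -4.1]
grip_width: 17.7
```

Call:
{"fn": "send_rows", "kwargs": {"plan": [[0.008,0,-0.001,0,-1,0,-1],[0.016,0,-0.002,0,-2,0,-1],[0.024,0,-0.003,0,-3,0,-1],[0.032,0,-0.004,0,-4,0,-1],[0.037,0,-0.005,0,-4.5,0,-1]]}}

```text
time: 7.27
position: [482.6, -17.4, 84.4]
eef_rot: [0.74, -0.079, 0.662, 0.088]
wrist_force: [0.3, -0.3, -5.8]
grip_width: 17.9
```

Call:
{"fn": "send_rows", "kwargs": {"plan": [[0.003,0,-0.001,0,-1,0,-1],[0.003,0,-0.001,0,-1,0,-1],[0.003,0,-0.001,0,-1,0,-1]]}}

```text
time: 7.52
position: [482.4, -17.6, 81.7]
eef_rot: [0.746, -0.079, 0.655, 0.089]
wrist_force: [-1.4, 0.8, -6.4]
grip_width: 17.9
```

```bash
python3 - <<'E'
from h import *
im,d,P,s=look('side'); cv2.imwrite('pics/f.png',cv2.resize(im[60:290,110:360],None,fx=2.5,fy=2.5))
print(s['position'],s['wrist_force'],s['torque'],(q2R(s['eef_rot'])[:,0]).round(3))
H=cv2.cvtColor(im,cv2.COLOR_BGR2HSV)
M=(cv2.inRange(H,np.array((20,120,60)),np.array((35,255,255)))>0)&(np.hypot(P[...,0]-487,P[...,1]+18)<90)&(P[...,2]<140)
Q=P[M]; print(len(Q),Q.mean(0),np.percentile(Q[:,2],[5,25,50,75,95]).round(1))
M=(np.hypot(P[...,0]-740,P[...,1]-43)<130)&(P[...,2]>190); print('lid top z',np.percentile(P[M][:,2],99) if M.any() else None)
E
```

```text
[482.39269239 -17.60347747  81.6738759 ] [-1.36475689  0.77286954 -6.35064009] [-0.05442751  0.55295446  0.05942048] [ 0.125  0.03  -0.992]
122 [472.92141572 -46.93675575  36.81050813] [18.7 32.9 40.3 44.5 47. ]
lid top z 368.59927759153413
```

View pics/f.png

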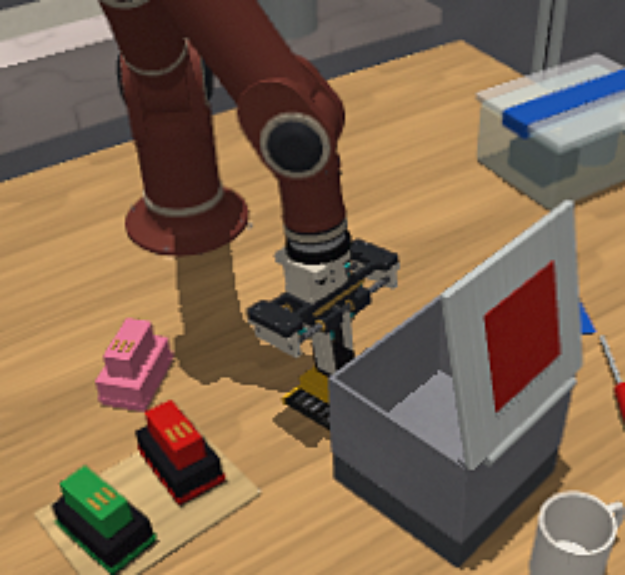

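The lid is nearly full open (top edge at about 369 mm) and the weight sits on the tread at (315,383). I press a few more mm to reach the stop.

Call:
{"fn": "send_rows", "kwargs": {"plan": [[0.002,0,0,0,0,0,-1],[0.004,0,0,0,0,0,-1],[0.004,0,0,0,0,0,-1]]}}

```text
time: 7.82
position: [483.9, -17.6, 77.4]
eef_rot: [0.747, -0.078, 0.655, 0.089]
wrist_force: [-0.3, -0.2, -5.2]
grip_width: 17.6
```

Call:
{"fn": "send_rows", "kwargs": {"plan": [[0.002,0,0,0,0,0,-1],[0.003,0,0,0,0,0,-1],[0.003,0,0,0,0,0,-1]]}}

```text
time: 8.07
position: [483.7, -17.6, 75.8]
eef_rot: [0.747, -0.079, 0.654, 0.088]
wrist_force: [-7.5, -2.7, 10.2]
grip_width: 17.7
```

Call:
{"fn": "send_rows", "kwargs": {"plan": [[-0.001,0,0,0,0,0,-1],[-0.001,0,0,0,0,0,-0.3],[-0.001,0,0,0,0,0,0],[-0.001,0,0,0,0,0,0],[-0.001,0,0,0,0,0,0]]}}

```text
time: 8.48
position: [485.0, -17.5, 75.9]
eef_rot: [0.747, -0.078, 0.654, 0.089]
wrist_force: [0.0, -0.2, 0.5]
grip_width: 39.8
```

Call:
{"fn": "send_rows", "kwargs": {"plan": [[-0.02,0,0,0,0,0,0.1],[-0.04,0,0,0,0,0,0.1],[-0.06,0,0,0,0,0,0.2],[-0.08,0,0,0,0,0,0.3],[-0.11,0,0,0,3,0,0.3]]}}

```text
time: 8.9
position: [466.8, -22.0, 184.0]
eef_rot: [0.727, -0.081, 0.676, 0.087]
wrist_force: [0.9, -0.8, -0.4]
grip_width: 60.0
```

```bash
python3 - <<'E'
from h import *
im,d,P,s=look('side'); cv2.imwrite('f2.png',im); np.save('f2.npy',P)
H=cv2.cvtColor(im,cv2.COLOR_BGR2HSV)
M=(cv2.inRange(H,np.array((20,120,60)),np.array((35,255,255)))>0)&(np.hypot(P[...,0]-487,P[...,1]+18)<90)&(P[...,2]<140)
Q=P[M]; print(len(Q),Q.mean(0),np.percentile(Q[:,2],[5,25,50,75,95]).round(1))
B=(np.hypot(P[...,0]-480,P[...,1]+18)<45)&(P[...,2]>72)&(P[...,2]<100);Q=P[B]; print('handle top',len(Q),cv2.minAreaRect(Q[:,:2].astype(np.float32)) if len(Q)>3 else 0, Q.max(0) if len(Q) else 0)
M=(np.hypot(P[...,0]-740,P[...,1]-43)<130)&(P[...,2]>190); print('lid top z',np.percentile(P[M][:,2],99))
print(s['joints'].round(2))
plan([(483.5,-150,180,103.5,.3),(483.5,-236,130,93,.3)],36)
E
```

```text
117 [474.99944096 -47.65283657  32.14394117] [13.9 27.  35.4 39.  42. ]
handle top 116 ((481.72686767578125, -20.78546714782715), (58.64823532104492, 19.022916793823242), 14.246979713439941) [510.42119938  -5.98024153  95.8517425 ]
lid top z 373.06608552018025
[ 0.65  0.52 -0.92  2.04  0.59  0.79  1.19]
start [472.5 -20.2 190.2] yaw 103.6 down err [0.081 0.018 0.003]
[[0.002, -0.032, -0.005, 0.0, 4.8, 0.1, 0.3], [0.004, -0.064, -0.01, 0.1, 4.8, 0.1, 0.3], [0.006, -0.097, -0.015, 0.1, 4.8, 0.1, 0.3], [0.009, -0.129, -0.021, 0.1, 4.8, 0.1, 0.3], [0.025, -0.157, -0.029, 3.6, 4.8, -0.1, 0.3]]
[[0.016, -0.028, -0.005, 3.5, -0.0, 0.0, 0.3], [0.033, -0.056, -0.01, 7.0, -0.0, 0.0, 0.3]]
```

The weight holds the lid open (top edge at 373 mm) with the fingers off it. Next is the red pack.

Call:
{"fn": "send_rows", "kwargs": {"plan": [[0.002,-0.032,-0.005,0,2.4,0,0.3],[0.004,-0.064,-0.01,0,4.8,0,0.3],[0.006,-0.097,-0.015,0,4.8,0,0.3],[0.009,-0.129,-0.02,0,4.8,0,0.3],[0.02,-0.157,-0.028,4,4.8,0,0.3]]}}

```text
time: 9.37
position: [483.3, -182.3, 163.1]
eef_rot: [0.705, -0.058, 0.705, 0.059]
wrist_force: [0.4, 0.3, 0.2]
grip_width: 60.6
```

Call:
{"fn": "send_rows", "kwargs": {"plan": [[0.012,-0.025,-0.005,3.5,0,0,0.3],[0.025,-0.05,-0.01,6.5,0,0,0.3],[0.025,-0.05,-0.01,6.5,0,0,0.3],[0.025,-0.05,-0.01,6.5,0,0,0.3]]}}

```text
time: 9.7
position: [478.9, -232.2, 136.3]
eef_rot: [0.705, -0.017, 0.709, 0.019]
wrist_force: [-0.1, 0.4, 0.5]
grip_width: 60.4
```

```bash
python3 - <<'E'
from h import *
im,d,P,s=look('wrist'); 
M=(P[...,2]>78)&(P[...,2]<98)&(np.hypot(P[...,0]-483.5,P[...,1]+236)<55)
Q=P[M]; print(len(Q),cv2.minAreaRect(Q[:,:2].astype(np.float32)),np.median(Q[:,2])); print(s['position'])
plan([(483.5,-236,73,93,.3)],20)
E
```

```text
6160 ((478.52593994140625, -233.80091857910156), (72.38400268554688, 36.14637756347656), 3.4394540786743164) 88.43753514109332
[ 478.94493328 -232.24758924  136.31343479]
start [ 479.7 -230.4  137.2] yaw 93.1 down err [-0.005  0.003  0.   ]
[[0.016, -0.002, 0.001, 0.0, -0.3, -0.2, 0.3], [0.032, -0.003, 0.002, 0.0, -0.3, -0.2, 0.3], [0.048, -0.005, 0.003, 0.1, -0.3, -0.2, 0.3], [0.064, -0.006, 0.004, 0.1, -0.3, -0.2, 0.3]]
```

Call:
{"fn": "send_rows", "kwargs": {"plan": [[0.02,-0.004,0.002,0,0,0,0.3],[0.04,-0.005,0.003,0,0,0,0.3],[0.055,-0.005,0.003,0,0,0,0.2],[0.063,-0.005,0.003,0,0,0,0.2],[0.063,-0.005,0.003,0,0,0,0.1]]}}

```text
time: 10.17
position: [482.1, -233.7, 73.6]
eef_rot: [0.704, -0.019, 0.709, 0.021]
wrist_force: [-0.4, -0.0, -0.1]
grip_width: 53.1
```

Call:
{"fn": "send_rows", "kwargs": {"plan": [[0,0,0,0,0,0,-1],[0,0,0,0,0,0,-1],[0,0,0,0,0,0,-1],[0,0,0,0,0,0,-1],[0,0,0,0,0,0,-1]]}}

```text
time: 10.58
position: [483.1, -235.3, 75.5]
eef_rot: [0.706, -0.019, 0.708, 0.02]
wrist_force: [-0.4, 1.1, 3.8]
grip_width: 35.6
```

Call:
{"fn": "send_rows", "kwargs": {"plan": [[0,0,0,0,0,0,-1],[0,0,0,0,0,0,-1]]}}

```text
time: 10.75
position: [483.1, -235.3, 75.5]
eef_rot: [0.706, -0.019, 0.708, 0.02]
wrist_force: [-0.4, 2.9, 5.9]
grip_width: 36.2
```

Call:
{"fn": "send_rows", "kwargs": {"plan": [[-0.01,0,0,0,0,0,-1],[-0.035,0,0,0,0,0,-1],[-0.07,0,0,0,0,0,-1],[-0.105,0,0,0,0,0,-1],[-0.14,0,0,0,0,0,-1]]}}

```text
time: 11.17
position: [480.8, -236.0, 214.3]
eef_rot: [0.703, -0.018, 0.711, 0.02]
wrist_force: [0.4, -1.0, -6.7]
grip_width: 36.0
```

```bash
python3 - <<'E'
from h import *
s=arm.observe(); print(s['wrist_force'],s['grip_width'])
plan([(500,-210,268,95,-1),(644,20,268,103.5,-1)],32)
E
```

```text
[ 0.43839658 -0.96031149 -6.65254004] 35.95974254237589
start [ 480.8 -236.   214.3] yaw 93.1 down err [-0.011  0.003  0.   ]
[[-0.027, 0.013, 0.01, -1.0, -0.6, -0.2, -1], [-0.054, 0.025, 0.02, -1.9, -0.6, -0.2, -1], [-0.054, 0.05, 0.037, -2.9, -0.6, -0.2, -1], [-0.054, 0.074, 0.055, -3.8, -0.6, -0.2, -1], [-0.054, 0.099, 0.072, -4.8, -0.6, -0.2, -1]]
[[-0.0, 0.023, 0.019, -0.9, 0.0, -0.0, -1], [-0.0, 0.046, 0.039, -1.9, 0.0, -0.0, -1], [0.0, 0.07, 0.058, -2.8, 0.0, -0.0, -1], [0.0, 0.093, 0.077, -3.8, 0.0, -0.0, -1], [0.0, 0.116, 0.097, -4.7, 0.0, -0.0, -1]]
[[0.0, 0.021, 0.021, -0.9, 0.0, -0.0, -1]]
```

Call:
{"fn": "send_rows", "kwargs": {"plan": [[-0.027,0.013,0.01,-1,0,0,-1],[-0.054,0.025,0.02,-2,0,0,-1],[-0.054,0.05,0.037,-3,0,0,-1],[-0.054,0.074,0.055,-4,0,0,-1],[-0.054,0.099,0.072,-5,0,0,-1]]}}

```text
time: 11.58
position: [548.7, -133.5, 267.1]
eef_rot: [0.702, -0.049, 0.709, 0.05]
wrist_force: [0.4, -0.0, -7.2]
grip_width: 36.1
```

Call:
{"fn": "send_rows", "kwargs": {"plan": [[0,0.023,0.019,-1,0,0,-1],[0,0.046,0.039,-2,0,0,-1],[0,0.07,0.058,-3,0,0,-1],[0,0.093,0.077,-4,0,0,-1],[0,0.116,0.097,-5,0,0,-1]]}}

```text
time: 12.0
position: [628.5, -4.7, 265.8]
eef_rot: [0.698, -0.08, 0.706, 0.081]
wrist_force: [0.1, -0.1, -5.8]
grip_width: 35.8
```

Call:
{"fn": "send_rows", "kwargs": {"plan": [[0,0.015,0.015,0,0,0,-1],[0,0.021,0.021,0,0,0,-1],[0,0.021,0.021,0,0,0,-1],[0,0.021,0.021,0,0,0,-1],[0,0.021,0.021,0,0,0,-1]]}}

```text
time: 12.42
position: [644.5, 17.4, 266.7]
eef_rot: [0.7, -0.08, 0.706, 0.079]
wrist_force: [-0.5, -0.7, -6.8]
grip_width: 35.8
```

```bash
python3 - <<'E'
from h import *
im,d,P,s=look('scene'); cv2.imwrite('pics/g.png',cv2.resize(im[60:310,130:380],None,fx=2.4,fy=2.4)); print(s['position'],s['qd'].round(2))
# rim
B=np.array([656,23]); a=np.radians(13.5); bx=np.array([np.cos(a),np.sin(a)]); by=np.array([-bx[1],bx[0]])
for n in ['side','scene']:
    if n=='side': im,d,P,s=look('side')
    L=np.dstack([(P[...,:2]-B)@bx,(P[...,:2]-B)@by,P[...,2]])
    M=(abs(L[...,2]-170)<4)&(abs(L[...,0])<115)&(abs(L[...,1])<115); Q=L[M]
    print(n,len(Q),np.percentile(Q,[1,99],axis=0).round(1))
    H=cv2.cvtColor(im,cv2.COLOR_BGR2HSV)
    M=((H[...,0]<8)&(H[...,1]>150))&(abs(L[...,0])<60)&(abs(L[...,1])<90)&(L[...,2]>200)&(L[...,2]<300);Q=L[M]; print('pack red',len(Q),Q.mean(0).round(1) if len(Q) else 0,np.percentile(Q,[2,98],axis=0).round(1) if len(Q) else 0)
plan([(644,20,123,103.5,-1)],20)
E
```

```text
[644.48568526  17.38990411 266.73792965] [ 0.01 -0.01 -0.   -0.01 -0.   -0.01 -0.  ]
side 272 [[-92.6 -96.4 166.2]
 [110.5  51.8 173.8]]
pack red 282 [ -1.4 -21.5 248.8] [[-53.2 -36.5 207.3]
 [ 34.7  11.1 280.6]]
scene 272 [[-92.6 -96.4 166.2]
 [110.5  51.8 173.8]]
pack red 282 [ -1.4 -21.5 248.8] [[-53.2 -36.5 207.3]
 [ 34.7  11.1 280.6]]
start [644.8  17.7 267.4] yaw 102.9 down err [-0.007 -0.     0.   ]
[[0.018, 0.0, 0.0, -0.1, -0.4, -0.1, -1], [0.036, 0.001, 0.0, -0.2, -0.4, -0.1, -1], [0.054, 0.001, 0.0, -0.2, -0.4, -0.1, -1], [0.072, 0.001, 0.0, -0.3, -0.4, -0.1, -1], [0.09, 0.001, 0.0, -0.4, -0.4, -0.1, -1]]
[[0.018, 0.001, 0.0, -0.1, 0.0, 0.0, -1], [0.036, 0.001, 0.0, -0.1, 0.0, 0.0, -1], [0.054, 0.001, 0.0, -0.2, 0.0, 0.0, -1]]
```

View pics/g.png

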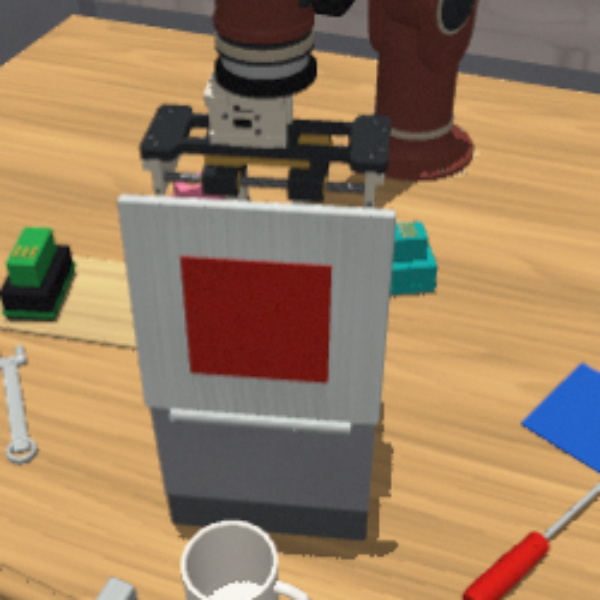

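The lid stands open at (255,310) with the gripper behind it over the bin. The measured rim matches my bin pose. Lowering now.

Call:
{"fn": "send_rows", "kwargs": {"plan": [[0.02,0,0,0,0,0,-1],[0.045,0,0,0,0,0,-1],[0.07,0,0,0,0,0,-1],[0.09,0,0,0,0,0,-1],[0.105,0,0,0,0,0,-1]]}}

```text
time: 12.93
position: [643.5, 18.0, 160.6]
eef_rot: [0.699, -0.079, 0.706, 0.08]
wrist_force: [-0.2, 0.0, -7.0]
grip_width: 35.9
```

Call:
{"fn": "send_rows", "kwargs": {"plan": [[0.01,0,0,0,0,0,-1],[0.02,0,0,0,0,0,-1],[0.027,0,0,0,0,0,-1],[0.032,0,0,0,0,0,-1],[0.034,0,0,0,0,0,-1]]}}

```text
time: 13.35
position: [644.6, 20.5, 128.5]
eef_rot: [0.701, -0.08, 0.704, 0.081]
wrist_force: [0.2, -1.4, -6.4]
grip_width: 35.7
```

Call:
{"fn": "send_rows", "kwargs": {"plan": [[0.001,0,0,0,0,0,-1],[0.002,0,0,0,0,0,-1],[0.003,0,0,0,0,0,-1],[0.003,0,0,0,0,0,-1]]}}

```text
time: 13.68
position: [644.8, 20.8, 126.1]
eef_rot: [0.701, -0.08, 0.704, 0.081]
wrist_force: [-0.5, 0.2, -7.3]
grip_width: 35.7
```

Call:
{"fn": "send_rows", "kwargs": {"plan": [[0.001,0,0,0,0,0,-1],[0.002,0,0,0,0,0,-1],[0.003,0,0,0,0,0,-1],[0.003,0,0,0,0,0,-1]]}}

```text
time: 14.02
position: [644.6, 20.7, 122.8]
eef_rot: [0.701, -0.08, 0.704, 0.081]
wrist_force: [-1.0, 0.2, -6.8]
grip_width: 36.0
```

Call:
{"fn": "send_rows", "kwargs": {"plan": [[0.001,0,0,0,0,0,-1],[0.002,0,0,0,0,0,-1],[0.003,0,0,0,0,0,-1],[0.003,0,0,0,0,0,-1]]}}

```text
time: 14.35
position: [644.5, 20.9, 122.5]
eef_rot: [0.701, -0.08, 0.704, 0.081]
wrist_force: [-5.1, -1.8, 6.7]
grip_width: 35.9
```

Floor contact (force sign reversed). Releasing and withdrawing.

Call:
{"fn": "send_rows", "kwargs": {"plan": [[-0.001,0,0,0,0,0,-0.1],[-0.001,0,0,0,0,0,0.1],[-0.001,0,0,0,0,0,0.2],[-0.001,0,0,0,0,0,0.2],[-0.001,0,0,0,0,0,0.2]]}}

```text
time: 14.77
position: [644.9, 20.9, 120.9]
eef_rot: [0.701, -0.08, 0.704, 0.081]
wrist_force: [0.3, 0.5, -0.5]
grip_width: 55.5
```

Call:
{"fn": "send_rows", "kwargs": {"plan": [[-0.015,0,0,0,0,0,0.2],[-0.04,0,0,0,0,0,0.2],[-0.07,0,0,0,0,0,0.2],[-0.1,0,0,0,0,0,0.2],[-0.13,0,0,0,0,0,0.2]]}}

```text
time: 15.18
position: [645.2, 20.6, 251.9]
eef_rot: [0.7, -0.08, 0.705, 0.082]
wrist_force: [0.6, 0.1, 0.3]
grip_width: 55.6
```

```bash
python3 - <<'E'
from h import *
im,d,P,s=look('wrist'); cv2.imwrite('pics/h.png',im)
B=np.array([656,23]); a=np.radians(13.5); bx=np.array([np.cos(a),np.sin(a)]); by=np.array([-bx[1],bx[0]])
H=cv2.cvtColor(im,cv2.COLOR_BGR2HSV); L=np.dstack([(P[...,:2]-B)@bx,(P[...,:2]-B)@by,P[...,2]])
M=((H[...,0]<8)&(H[...,1]>130))&(abs(L[...,0])<70)&(abs(L[...,1])<70)&(L[...,2]>120)&(L[...,2]<150);Q=L[M]
print(len(Q),np.percentile(Q,[2,50,98],axis=0).round(1) if len(Q) else '')
im,d,P,s=look('side'); Q=P[(np.hypot(P[...,0]-480,P[...,1]+18)<45)&(P[...,2]>72)&(P[...,2]<100)]; r=cv2.minAreaRect(Q[:,:2].astype(np.float32)); print('handle top',len(Q),r,Q[:,2].max())
# side slope of the handle top
u=(Q[:,:2]-r[0])@bx; print(np.polyfit(u,Q[:,2],1))
M=(np.hypot(P[...,0]-740,P[...,1]-43)<130)&(P[...,2]>190)&(P[...,2]<380); print('lid top z',np.percentile(P[M][:,2],99))
plan([(560,0,255,103.5,.2),(482,-20,170,103.5,.1)],32)
E
```

```text
3405 [[-51.8 -14.8 132.7]
 [-20.9   2.7 135.4]
 [ 20.6  19.7 136.8]]
handle top 114 ((481.0998840332031, -20.26638412475586), (60.00727844238281, 19.055965423583984), 12.996413230895996) 96.07507051468497
[ 0.15169358 86.79486523]
lid top z 377.09141175794144
start [647.9  22.4 256.8] yaw 103.1 down err [0.005 0.005 0.   ]
[[0.0, -0.001, -0.03, -0.1, 0.3, -0.2, 0.2], [0.001, -0.001, -0.06, -0.3, 0.3, -0.2, 0.2], [0.001, -0.002, -0.091, -0.4, 0.3, -0.2, 0.2], [0.022, -0.002, -0.111, -0.4, 0.3, -0.2, 0.1], [0.043, -0.003, -0.131, -0.4, 0.3, -0.2, 0.1]]
[[0.022, -0.0, -0.02, -0.0, 0.0, 0.0, 0.1], [0.043, -0.001, -0.04, -0.0, 0.0, 0.0, 0.1]]
```

View pics/h.png

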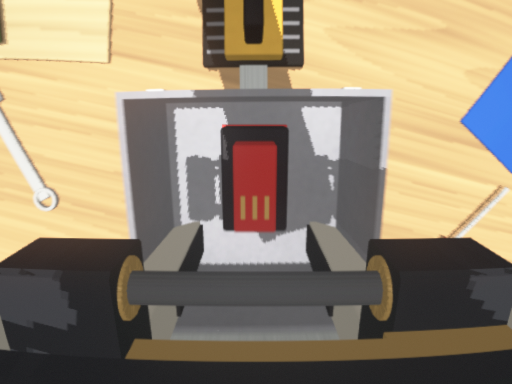

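The wrist picture shows the red pack standing in the bin (block at (255,187), clear of the walls), and the weight still on the pedal at (253,30). Back to the weight.

```bash
python3 - <<'E'
from h import *
plan([(560,0,250,103.5,.2),(473,-22,150,103.5,0)],32)
E
```

```text
start [647.9  22.4 256.8] yaw 103.1 down err [0.005 0.005 0.   ]
[[0.002, -0.001, -0.03, -0.1, 0.3, -0.2, 0.2], [0.004, -0.001, -0.06, -0.3, 0.3, -0.2, 0.2], [0.006, -0.002, -0.091, -0.4, 0.3, -0.2, 0.2], [0.026, -0.002, -0.109, -0.4, 0.3, -0.2, 0], [0.046, -0.003, -0.127, -0.4, 0.3, -0.2, 0]]
[[0.02, -0.0, -0.018, -0.0, 0.0, 0.0, 0], [0.04, -0.0, -0.036, -0.0, 0.0, 0.0, 0], [0.06, -0.0, -0.054, -0.0, 0.0, 0.0, 0]]
```

Call:
{"fn": "send_rows", "kwargs": {"plan": [[0.002,-0.001,-0.03,0,0,0,0.2],[0.004,-0.001,-0.06,0,0,0,0.2],[0.006,-0.002,-0.09,0,0,0,0.2],[0.026,-0.002,-0.109,0,0,0,0],[0.046,-0.003,-0.127,0,0,0,0]]}}

```text
time: 15.7
position: [520.9, -11.3, 205.4]
eef_rot: [0.701, -0.08, 0.704, 0.081]
wrist_force: [0.7, 0.4, -0.5]
grip_width: 48.1
```

Call:
{"fn": "send_rows", "kwargs": {"plan": [[0.02,0,-0.018,0,0,0,0],[0.04,0,-0.036,0,0,0,0],[0.06,0,-0.052,0,-3.7,0,0],[0.06,0,-0.052,0,-7.4,0,0],[0.06,0,-0.052,0,-7.4,0,0]]}}

```text
time: 16.12
position: [466.3, -24.0, 143.8]
eef_rot: [0.742, -0.075, 0.66, 0.086]
wrist_force: [-0.1, -0.8, 0.0]
grip_width: 46.4
```

Call:
{"fn": "send_rows", "kwargs": {"plan": [[0,0,0,0,0,0,0],[0,0,0,0,0,0,0]]}}

```text
time: 16.28
position: [472.8, -22.3, 146.5]
eef_rot: [0.745, -0.074, 0.657, 0.086]
wrist_force: [-0.2, 0.3, -0.3]
grip_width: 46.5
```

```bash
python3 - <<'E'
from h import *
s=arm.observe(); M=q2R(s['eef_rot']); print(s['position'].round(1),M.round(3).tolist(),s['grip_width'])
print('to grasp, tool axes',(M.T@(np.array([484,-19,68])-s['position'])).round(1))
im,d,P,s=look('wrist'); Q=P[(np.hypot(P[...,0]-481,P[...,1]+20)<50)&(P[...,2]>74)&(P[...,2]<100)]; r=cv2.minAreaRect(Q[:,:2].astype(np.float32)); print(len(Q),r,Q.mean(0).round(1))
print(np.median((Q-s['position'])@q2R(s['eef_rot']),axis=0).round(1))
E
```

```text
[472.8 -22.3 146.5] [[0.122, -0.226, 0.967], [0.031, 0.974, 0.224], [-0.992, 0.003, 0.126]] 46.528487931311595
to grasp, tool axes [79.3  0.4  1.7]
2320 ((478.6941223144531, -17.205965042114258), (58.20884704589844, 17.59156608581543), 13.66673755645752) [476.6 -17.5  90.5]
[55.8  3.5 -2.9]
```

Call:
{"fn": "send_rows", "kwargs": {"plan": [[0.02,0.002,0,0,0,0,0],[0.04,0.002,0,0,0,0,0],[0.058,0.002,0,0,0,0,0],[0.07,0.002,0,0,0,0,0],[0.078,0.002,0,0,0,0,-0.2]]}}

```text
time: 16.75
position: [481.4, -17.7, 67.4]
eef_rot: [0.745, -0.074, 0.658, 0.087]
wrist_force: [1.0, -1.2, 0.4]
grip_width: 43.1
```

Call:
{"fn": "send_rows", "kwargs": {"plan": [[0,0,0,0,0,0,-0.2],[0,0,0,0,0,0,-0.5],[0,0,0,0,0,0,-1],[0,0,0,0,0,0,-1],[0,0,0,0,0,0,-1]]}}

```text
time: 17.17
position: [480.5, -18.4, 69.1]
eef_rot: [0.745, -0.074, 0.657, 0.086]
wrist_force: [0.3, -0.8, 0.7]
grip_width: 17.8
```

Call:
{"fn": "send_rows", "kwargs": {"plan": [[0,0,0,0,0,0,-1],[0,0,0,0,0,0,-1],[0,0,0,0,0,0,-1]]}}

```text
time: 17.42
position: [480.4, -18.4, 68.9]
eef_rot: [0.745, -0.074, 0.657, 0.086]
wrist_force: [-0.5, -0.5, 3.1]
grip_width: 17.7
```

Call:
{"fn": "send_rows", "kwargs": {"plan": [[-0.002,0,0,0,0.5,0,-1],[-0.004,0,0.001,0,1,0,-1],[-0.006,0,0.001,0,1.5,0,-1],[-0.0085,0,0.001,0,2,0,-1],[-0.011,0,0.001,0,2.5,0,-1]]}}

```text
time: 17.83
position: [478.9, -18.7, 79.0]
eef_rot: [0.729, -0.076, 0.675, 0.085]
wrist_force: [0.8, -0.2, -6.5]
grip_width: 17.5
```

Call:
{"fn": "send_rows", "kwargs": {"plan": [[-0.0025,0,0,0,0.5,0,-1],[-0.005,0,0,0,1,0,-1],[-0.0075,0,0.001,0,1.5,0,-1],[-0.01,0,0.001,0,2,0,-1],[-0.0125,0,0.001,0,2.5,0,-1]]}}

```text
time: 18.25
position: [479.9, -18.4, 92.3]
eef_rot: [0.715, -0.078, 0.69, 0.083]
wrist_force: [1.7, 0.5, -5.2]
grip_width: 17.5
```

Call:
{"fn": "send_rows", "kwargs": {"plan": [[-0.0025,0,0,0,0.5,0,-1],[-0.005,0,0,0,1,0,-1],[-0.0075,0,0,0,1.5,0,-1],[-0.01,0,0,0,2,0,-1],[-0.0125,0,0,0,2.4,0,-1]]}}

```text
time: 18.67
position: [479.3, -18.5, 104.7]
eef_rot: [0.701, -0.08, 0.705, 0.081]
wrist_force: [1.1, 0.2, -5.2]
grip_width: 18.0
```

Call:
{"fn": "send_rows", "kwargs": {"plan": [[-0.0025,0,0,0,0,0,-1],[-0.005,0,0,0,0,0,-1],[-0.0075,0,0,0,0,0,-1],[-0.01,0,0,0,0,0,-1],[-0.0125,0,0,0,0,0,-1]]}}

```text
time: 19.08
position: [479.1, -18.7, 117.2]
eef_rot: [0.701, -0.08, 0.704, 0.081]
wrist_force: [1.6, 1.4, -5.4]
grip_width: 18.0
```

Call:
{"fn": "send_rows", "kwargs": {"plan": [[-0.0025,0,0,0,0,0,-1],[-0.005,0,0,0,0,0,-1],[-0.0075,0,0,0,0,0,-1],[-0.01,0,0,0,0,0,-1],[-0.0125,0,0,0,0,0,-1]]}}

```text
time: 19.5
position: [478.0, -19.2, 129.0]
eef_rot: [0.7, -0.08, 0.705, 0.081]
wrist_force: [-0.6, 0.4, -8.3]
grip_width: 18.0
```

```bash
python3 - <<'E'
from h import *
s=arm.observe(); print(s['position'],s['wrist_force'],s['grip_width'])
im,d,P,s=look('side'); cv2.imwrite('pics/i.png',cv2.resize(im[60:290,110:360],None,fx=2.5,fy=2.5))
M=(np.hypot(P[...,0]-656,P[...,1]-23)<90)&(P[...,2]>100); print('lid z',np.percentile(P[M][:,2],[1,50,99]).round(1))
E
```

```text
[477.98505845 -19.20935082 128.98312714] [-0.64265856  0.35877804 -8.34361372] 17.983594513600277
lid z [176.7 180.2 183.5]
```

View pics/i.png

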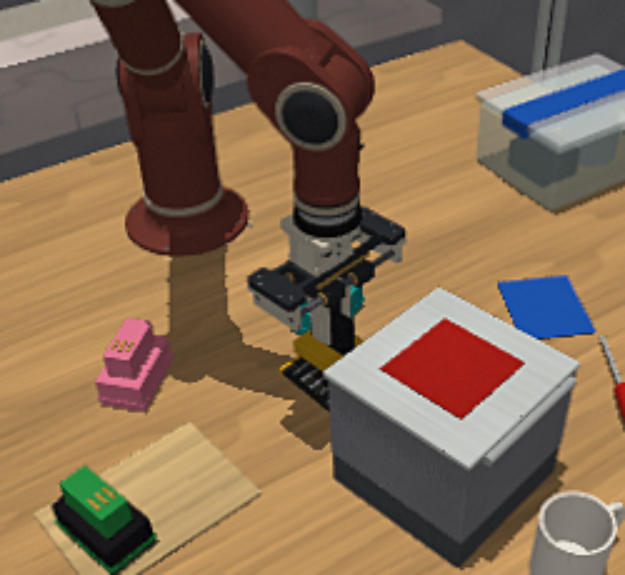

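The lid is closed (flat at z≈180 mm) and the weight is clear of the pedal. Carry it to the mat.

```bash
python3 - <<'E'
from h import *
plan([(477,-10,235,103.5,-1),(482,250,235,70,-1),(494,332,110,64,-1,30)],33)
E
```

```text
start [478.6 -19.  129.5] yaw 103.1 down err [-0.007  0.001  0.   ]
[[-0.026, 0.002, -0.0, -0.1, -0.4, -0.2, -1], [-0.053, 0.005, -0.0, -0.2, -0.4, -0.2, -1], [-0.079, 0.007, -0.0, -0.3, -0.4, -0.2, -1], [-0.105, 0.009, -0.0, -0.4, -0.4, -0.2, -1], [-0.105, 0.041, 0.008, 3.7, -0.4, -0.1, -1]]
[[-0.0, 0.032, 0.006, 4.2, 0.0, -0.0, -1], [-0.0, 0.064, 0.012, 8.4, 0.0, -0.0, -1], [-0.0, 0.096, 0.017, 12.6, 0.0, -0.0, -1], [-0.0, 0.128, 0.023, 16.8, 0.0, -0.0, -1], [-0.0, 0.16, 0.029, 21.0, 0.0, -0.0, -1]]
[[-0.0, 0.032, -0.006, 4.2, -0.0, -0.0, -1], [-0.0, 0.064, -0.012, 8.4, -0.0, -0.0, -1], [0.025, 0.08, -0.012, 9.6, -0.0, -0.0, -1], [0.05, 0.097, -0.013, 10.8, -0.0, -0.0, -1], [0.075, 0.113, -0.014, 12.0, -0.0, -0.0, -1]]
[[0.025, 0.016, -0.005, 1.2, -0.0, -0.0, -1], [0.05, 0.032, -0.009, 2.4, -0.0, -0.0, -1]]
```

Call:
{"fn": "send_rows", "kwargs": {"plan": [[-0.026,0.002,0,0,0,0,-1],[-0.053,0.005,0,0,0,0,-1],[-0.079,0.007,0,0,0,0,-1],[-0.105,0.009,0,0,0,0,-1],[-0.105,0.041,0.008,4,0,0,-1]]}}

```text
time: 19.97
position: [481.0, 14.2, 237.2]
eef_rot: [0.705, -0.053, 0.706, 0.048]
wrist_force: [2.6, -1.7, -9.9]
grip_width: 17.7
```

Call:
{"fn": "send_rows", "kwargs": {"plan": [[0,0.032,0.006,4.2,0,0,-1],[0,0.064,0.012,8.4,0,0,-1],[0,0.096,0.017,12.6,0,0,-1],[0,0.128,0.023,16.8,0,0,-1],[0,0.16,0.029,21,0,0,-1]]}}

```text
time: 20.38
position: [480.5, 186.4, 234.1]
eef_rot: [0.7, 0.074, 0.706, -0.075]
wrist_force: [0.3, -0.7, -8.4]
grip_width: 18.0
```

Call:
{"fn": "send_rows", "kwargs": {"plan": [[0,0.032,-0.006,4.2,0,0,-1],[0,0.064,-0.012,8.4,0,0,-1],[0.025,0.08,-0.012,9.6,0,0,-1],[0.05,0.097,-0.013,10.8,0,0,-1],[0.075,0.113,-0.014,12,0,0,-1]]}}

```text
time: 20.8
position: [490.1, 299.8, 158.4]
eef_rot: [0.689, 0.146, 0.694, -0.147]
wrist_force: [0.4, -0.6, -8.6]
grip_width: 17.6
```

Call:
{"fn": "send_rows", "kwargs": {"plan": [[0.02,0.012,-0.004,1.2,0,0,-1],[0.035,0.025,-0.007,2.4,0,0,-1],[0.04,0.03,-0.009,2.4,0,0,-1],[0.04,0.03,-0.009,2.4,0,0,-1],[0.04,0.03,-0.009,2.4,0,0,-1]]}}

```text
time: 21.22
position: [494.3, 329.8, 119.9]
eef_rot: [0.686, 0.16, 0.691, -0.161]
wrist_force: [0.3, 0.6, -8.7]
grip_width: 17.9
```

```bash
python3 - <<'E'
from h import *
for n in ['scene','side']:
    im,d,P,s=look(n); H=cv2.cvtColor(im,cv2.COLOR_BGR2HSV)
    Q=P[(cv2.inRange(H,np.array((20,120,60)),np.array((35,255,255)))>0)&(np.hypot(P[...,0]-494,P[...,1]-332)<75)&(P[...,2]>30)&(P[...,2]<170)]
    print(n,len(Q),np.percentile(Q,[3,50,97],axis=0).round(1).tolist())
    A=np.c_[Q[:,:2]-Q[:,:2].mean(0),np.ones(len(Q))]
    T=Q[Q[:,2]>np.percentile(Q[:,2],40)]; A=np.c_[T[:,:2]-T[:,:2].mean(0),np.ones(len(T))]; print(np.linalg.lstsq(A,T[:,2],rcond=None)[0].round(3))
print(s['wrist_force']); plan([(494,332,56,64,-1)],15)
E
```

```text
scene 456 [[479.4, 288.5, 76.0], [519.9, 326.1, 92.1], [541.9, 363.8, 95.0]]
[ 0.0000e+00 -8.0000e-03  9.3132e+01]
side 220 [[460.0, 287.1, 75.7], [519.9, 311.7, 91.1], [542.7, 343.4, 95.7]]
[2.6000e-02 1.7000e-02 9.3036e+01]
[ 5.04632813e-01 -7.12508690e-03 -8.49951238e+00]
start [495.4 329.2 120.9] yaw 63.6 down err [-0.004  0.001  0.   ]
[[0.013, 0.0, -0.0, -0.1, -0.3, 0.0, -1], [0.026, 0.001, -0.001, -0.2, -0.3, 0.0, -1], [0.039, 0.001, -0.001, -0.2, -0.3, 0.0, -1], [0.052, 0.002, -0.002, -0.3, -0.3, 0.0, -1], [0.065, 0.002, -0.002, -0.4, -0.3, 0.0, -1]]
```

Call:
{"fn": "send_rows", "kwargs": {"plan": [[0.015,0,-0.002,0,0,0,-1],[0.03,0,-0.004,0,0,0,-1],[0.045,0,-0.006,0,0,0,-1],[0.055,0,-0.007,0,0,0,-1],[0.062,0,-0.007,0,0,0,-1]]}}

```text
time: 21.73
position: [488.2, 332.5, 57.8]
eef_rot: [0.686, 0.161, 0.69, -0.161]
wrist_force: [-1.3, -0.8, -7.4]
grip_width: 17.7
```

Call:
{"fn": "send_rows", "kwargs": {"plan": [[0.002,0,0,0,0,0,-1],[0.004,0,0,0,0,0,-1],[0.005,0,0,0,0,0,-1],[0.005,0,0,0,0,0,-1]]}}

```text
time: 22.07
position: [488.6, 333.6, 53.5]
eef_rot: [0.687, 0.162, 0.69, -0.161]
wrist_force: [-0.3, 0.7, -8.1]
grip_width: 18.0
```

Call:
{"fn": "send_rows", "kwargs": {"plan": [[0.001,0,0,0,0,0,-1],[0.002,0,0,0,0,0,-1],[0.002,0,0,0,0,0,-1]]}}

```text
time: 22.32
position: [488.6, 333.8, 52.3]
eef_rot: [0.687, 0.162, 0.69, -0.161]
wrist_force: [-0.4, -1.3, -0.3]
grip_width: 18.2
```

Contact with the mat. Releasing and retreating.

Call:
{"fn": "send_rows", "kwargs": {"plan": [[0.0005,0,0,0,0,0,-1],[0.0005,0,0,0,0,0,-0.4],[0.0005,0,0,0,0,0,0],[0.0005,0,0,0,0,0,0.2],[0.0005,0,0,0,0,0,0.2]]}}

```text
time: 22.73
position: [488.4, 334.0, 50.8]
eef_rot: [0.687, 0.162, 0.69, -0.16]
wrist_force: [-0.0, 0.0, -0.0]
grip_width: 39.8
```

Call:
{"fn": "send_rows", "kwargs": {"plan": [[-0.02,0,0,0,0,0,0.2],[-0.05,0,0,0,0,0,0.2],[-0.09,0,0,0,0,0,0.2],[-0.13,0,0,0,0,0,0.2],[-0.16,0,0,0,0,0,0.2]]}}

```text
time: 23.15
position: [489.3, 334.3, 213.8]
eef_rot: [0.687, 0.162, 0.69, -0.159]
wrist_force: [0.6, -0.4, 0.1]
grip_width: 55.8
```

Call:
{"fn": "send_rows", "kwargs": {"plan": [[0,0,0,0,0,0,0.2],[0,0,0,0,0,0,0.2],[0,0,0,0,0,0,0.2],[0,0,0,0,0,0,0.2]]}}

```text
time: 23.48
position: [488.4, 332.2, 208.7]
eef_rot: [0.686, 0.16, 0.691, -0.162]
wrist_force: [1.5, -0.2, 0.3]
grip_width: 56.0
```

```bash
python3 - <<'E'
from h import *
im,d,P,s=look('scene'); cv2.imwrite('pics/j.png',cv2.resize(im,(800,600))); print(s['position'],s['wrist_force'])
H=cv2.cvtColor(im,cv2.COLOR_BGR2HSV)
def r(n,c,rad,z,hsv=None):
    M=(np.hypot(P[...,0]-c[0],P[...,1]-c[1])<rad)&(P[...,2]>z[0])&(P[...,2]<z[1])
    if hsv: M&=cv2.inRange(H,np.array(hsv[0]),np.array(hsv[1]))>0
    Q=P[M]; q=cv2.minAreaRect(Q[:,:2].astype(np.float32)); print(n,len(Q),np.round(q[0],1),np.round(q[1],1),np.median(Q[:,2]).round(1))
r('handle top',(495,331),60,(66,85)); r('base',(495,331),80,(16,34),((20,120,60),(35,255,255)))
r('green top',(524,-349),60,(75,100)); r('lid',(661,24),140,(165,200))
E
```

```text
[488.38267128 332.18801417 208.74700486] [ 1.47571039 -0.20596846  0.34348901]
handle top 139 [491.4 331.4] [17.5 60.6] 74.6
base 372 [492.1 330.8] [59.1 78.7] 24.7
green top 250 [ 523.8 -349.4] [77.9 34. ] 87.5
lid 6011 [661.6  23.4] [209.9 196.1] 180.2
```

View pics/j.png

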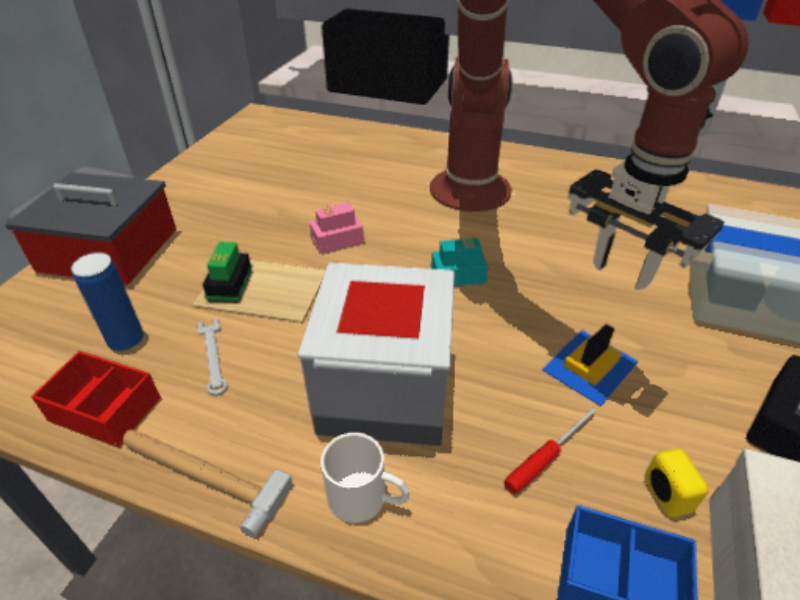

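The weight stands on its mat (595,355), the lid is closed (380,310), the green pack, spanner and screwdriver are in place, and the gripper is clear. Handing in.

```bash
python3 -c "
from rig import ticket; print(ticket.sign_off())"
```

```text
the job is handed in; nothing more can be done
None
```

The red pack is in the bin with the lid closed, and the weight is back on its blue mat. I handed the job in at about 23.5 s of the 72 s allowed; sign-off gave no verdict.

**What I did**
- **Weight on pedal:** I set it down and let go. With the fingers clear, the lid's top edge measured 373–377 mm, which is fully open.
- **Red pack:** I lowered it until it touched the bin floor, then released it. It stood upright, clear of the walls, with its top at 135 mm as expected.
- **Lid closing:** I gripped the weight again and raised it at about 30 mm/s. The lid was closed when I next checked.

**Last checks**
- **Weight:** it is upright, 3–4 mm from the mat's centre.
- **Lid:** it is closed, flat at 180 mm.
- **Charged pack:** it is within 1 mm of where it started.
- **Screwdriver and spanner:** they look unmoved in the last picture; I did not measure them.
- **Red pack:** it was not visible once the lid closed, so its position comes from the check just before.

**What disagreed:** the wrist camera, used while the arm was still settling, differed from the fixed cameras by 3–5 mm. The first grip on the weight closed about 10 mm higher than planned. Neither affected the result.

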